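# Clear the oven shelf and zero the vacuum gauge

### The arm

A 6-joint arm with a two-finger parallel gripper is mounted at the origin on the work surface. World frame = base frame: x ahead of the robot, y to its left, z up, the work surface at z = 0. Lengths are in m, angles in rad, forces in N, time in s.
With the tool pointing down it reaches from about 0.4 to 0.925 m from the base axis. Payload 12.5 kg.
Tool frame: the origin (TCP) lies on the centre line of the jaws, within the pads' length; the fingertips stand 8 mm ahead of it and the grasp point (between the pads) lies 11 mm behind it; z points along the fingers, y is the line along which they close (so a half turn about z gives the same grasp; the last joint's range is limited). The gripper opens to 95 mm and grips with 3 to 60 N. Pads are 20 mm wide; open, the fingers measure 119 mm over their backs; the gripper's body (75 mm by 180 mm) begins 59 mm behind the grasp point.
Start: joints at [1.185, 0.491, 1.559, -0, 1.092, -0.106], TCP at [0.173, 0.601, 0.223] pointing down, gripper open.
Joint ranges: [-3.1, 3.1], [-0.84, 2.19], [0.05, 2.79], [-1.13, 4.28], [0.06, 2.93], [-2.69, 2.69]. Speed limits (rad/s): [2.22, 2.22, 2.79, 3.14, 3.14, 3.14].

### API

Orientations are given as a 3x3 rotation matrix whose columns are the frame's x, y, z axes.
In Python, from workcell import telemetry, optics, manip, spotter gives the robot as it stands. The module is installed in compiled form; this text tells all that it offers.
- The arm moves only by the tool play_rows, never from a script. Its argument "deltas" is text: rows parted by semicolons, each of 7 numbers parted by spaces: the opening, from -1 (shut) to 1 (fully open), then the shift along the tool's x, y, z each as a share of 250 mm, from -1 to 1, then the turn, a rotation vector about the tool's x, y, z each as a share of pi/2 rad, from -1 to 1. In form: claw x y z rx ry rz; .... A call has 1 to 12 rows; each row is the pose to reach, as a shift and turn from the pose commanded when the call began, along the tool's axes at that moment; what a row does not reach only later rows make up. A row lasts 1/10 s, in which the tool goes at most 50 mm and 8.59 degrees, less where a joint would pass 70% of its speed; a pose out of reach is approached as far as the arm can. A call with a number of a shift or a turn outside -1 to 1 is refused whole. A call with a gripper value outside its range is refused whole. The fingers move at their own pace and stop on an object; the grip force is fixed at half the most. Time passes only in rows, so rows that repeat a pose let the fingers close. It gives the time, the measured TCP pose, the force, the opening and the grip force at its end, in the units of the state.
- telemetry.observe(): the state, without advancing time (a new reading comes with each control period).
- optics.grab_frame(name): name is "side" or "top"; returns (picture, depth): 400x640x3 uint8, red, green, blue; 400x640 float32, m along the optical axis (not along the pixel's ray), 0 where there is no reading.
- optics.calibration(name): a dict with "fx", "fy", "cx", "cy" (pixels), "k1" (the pictures are not rectified: a ray, as slopes to the right and down, at radius r is drawn at 1 + k1 r^2 times it, then the intrinsics apply), "rvec" (rotation vector, rad) and "tvec" (3), from world to camera coordinates, as OpenCV has them. Camera axes: x right, y down, z forward; pixel columns grow to the right and rows downward; lengths in m; the calibration is good to about 2 mm. A picture is of the moment at which its call begins. calibration takes no time and is no camera call.
- manip.close_job(): hands the job in; it is judged then, once.
Trained networks look in the newest picture that a camera, given by its name, has taken for a name from the list of things; names that differ only in an ending like _2 or _b are one class to them, and where a whole thing is asked for, a point or a joint stands for the part that bears it (a point fixed in the world has none). Each returns a list of dicts, best first, with "score" (0 to 1); they miss things now and then, are a little off and sometimes report something else, mostly with a low value. They report only what shows in the picture. A call takes as long as a camera call. They do not tell look-alikes from the thing itself.
- spotter.recognise(thing, camera): "rect" ([left, top, right, bottom] in pixels, round what is visible of it).
- spotter.trace(thing, camera): "pixels" (400x640 bool, what is visible of it) and "rect" ([left, top, right, bottom] in pixels, round what is visible of it).
- spotter.place_of(thing, camera): "at" ([column, row] in pixels: a listed point, or the origin of a listed thing).
The state is a dict: "t": time; "qpos": joint angles; "qvel": joint speeds; "joint_efforts": joint torques, N m; "position": TCP position; "ee_rot": TCP orientation; "force": force on the tool from outside, world axes, zero at the start; "ft_torque": the same for the moment, N m; "gripper_width": finger opening in m; "finger_force": force on a finger pad.
Only numpy, scipy, OpenCV 4.12 (cv2) and the standard library are available. Lean on these libraries where they do the work, as an engineer would, in place of code of your own. Each camera call takes 0.05 s, during which the arm holds its last target. There are 200 camera calls.

### The job

The drying run is over: empty the oven shelf, standing the porcelain crucibles upright in the shallow steel pan and the lidded glass weighing bottles upright in the deep grey tub. Only when the shelf is clear and all the ware is put away, turn the reset knob of the vacuum gauge anticlockwise until its peak pointer is fully back at the zero stop. Leave the other things on the bench where they are.

Things in the scene. Friction and masses are not known exactly. Their poses are not given: they have to be found in the camera images.
- crucible0: White porcelain crucible: open cup, 44 mm across at the rim and over its straight upper half (from 16 mm up to the rim at 34 mm), tapering below that to a 30 mm foot; 3 mm wall, 45 g. Origin: centre of the underside, z up through the mouth. Two or three are present; an absent one reads None.
- crucible1: White porcelain crucible: open cup, 44 mm across at the rim and over its straight upper half (from 16 mm up to the rim at 34 mm), tapering below that to a 30 mm foot; 3 mm wall, 45 g. Origin: centre of the underside, z up through the mouth. Two or three are present; an absent one reads None.
- crucible2: White porcelain crucible: open cup, 44 mm across at the rim and over its straight upper half (from 16 mm up to the rim at 34 mm), tapering below that to a 30 mm foot; 3 mm wall, 45 g. Origin: centre of the underside, z up through the mouth. Two or three are present; an absent one reads None.
- bottle0: Low weighing bottle of clear glass, closed by its lid: body 42 mm across and 26 mm high, lid flange 44 mm across from 26 to 31 mm, and a lid knob 16 mm across whose top is 44 mm above the foot; the lid does not come off; 50 g. Origin: centre of the underside, z up. Two or three are present; an absent one reads None.
- bottle1: Low weighing bottle of clear glass, closed by its lid: body 42 mm across and 26 mm high, lid flange 44 mm across from 26 to 31 mm, and a lid knob 16 mm across whose top is 44 mm above the foot; the lid does not come off; 50 g. Origin: centre of the underside, z up. Two or three are present; an absent one reads None.
- bottle2: Low weighing bottle of clear glass, closed by its lid: body 42 mm across and 26 mm high, lid flange 44 mm across from 26 to 31 mm, and a lid knob 16 mm across whose top is 44 mm above the foot; the lid does not come off; 50 g. Origin: centre of the underside, z up. Two or three are present; an absent one reads None.
- shelf: Flat slotted steel oven shelf lying on the bench, fixed, 250 x 180 x 4 mm (its x, y, z), no rim. The dried ware starts standing on it. Origin: centre of its underside; top face 4 mm up.
- pan_in (a point): Centre of the inner floor of the shallow steel pan, fixed, 190 x 160 mm outside (its x, y), walls 24 mm high from the bench and 4 mm thick, inside 182 x 152 mm, floor about 4 mm above the bench. x and y along its sides, z up.
- tub_in (a point): Centre of the inner floor of the deep grey plastic tub, fixed, 190 x 160 mm outside (its x, y), walls 52 mm high from the bench and 4 mm thick, inside 182 x 152 mm, floor about 4 mm above the bench. x and y along its sides, z up.
- gauge: Peak-hold vacuum gauge: white box 150 x 150 x 46 mm, fixed, with a round white dial of 130 mm facing up, its face 51 mm above the bench. Origin: centre of the box's underside. The zero mark and small steel stop pin lie on the dial towards the gauge's own +x; the scale of tick marks runs from there 270 degrees clockwise seen from above.
- knob (a joint): Angle of the peak pointer and its reset knob in rad: 0 at the zero stop, growing to 4.7 clockwise seen from above. Turn it anticlockwise to reset. It stays where it is left; light friction (about 0.04 N m) and a hard stop at 0.
- knob_grip (a point): Point on the vertical axis of the black reset knob at the middle of the dial, at the height to pinch it, 70 mm above the bench. The grip is a bar 42 mm long (this point's x), 12 mm thick (its y), from 57 to 82 mm above the bench; the pointer lies along this point's +x and turns with the bar.
- pointer_tip (a point): Outer end of the black peak pointer, 55 mm from the knob's axis, just above the dial; at zero it lies on the zero mark beside the stop pin.
- beaker: Bystander: glass beaker, 64 mm across, 75 mm high. Origin: centre of underside.
- reagent: Bystander: amber glass jar, 60 mm across, 75 mm high. Origin: centre of underside.
- mortar: Bystander: porcelain mortar bowl, 90 mm across, 50 mm high. Origin: centre of underside.
- spatula: Bystander: steel rod spatula lying flat, 162 mm long, 14 mm wide at its blade.
- pad: Bystander: paper note pad lying flat, 45 x 80 x 12 mm. Origin: centre of underside.
Mind the look-alikes: they are no part of the job. What is shaped like the gauge but green or purple is not meant.

How it is judged:
By the outcome, as a careful person would: the job done as asked, in the order asked, and still so for the second after the job is handed in, with the robot touching nothing.
Of crucible0, crucible1, crucible2 only 2 to 3 are there at a start; the rules pass over those that are not, and their reading is None.
Of bottle0, bottle1, bottle2 only 2 to 3 are there at a start; the rules pass over those that are not, and their reading is None.
At some moment in a run one of crucible0, crucible1, crucible2, bottle0, bottle1, bottle2 may be knocked a few centimetres aside while the robot is not near it.
It also fails if it takes over 210 s, if anything falls off the work surface, if the arm or the gripper's body presses on something with over 40 N, if the wrist force passes 120 N, or if a joint passes its speed limit or range.

## Working session

There is one attempt and no reset: what is moved stays moved. The work goes in short steps, Python scripts to look and compute and a tool call to move; the robot and the scene stay as the last step left them, time stands still between calls to the robot, and variables do not carry over. Pictures are saved under pics/ and viewed, at most 14 in all, crops included, and the job is handed in when it is done.

Besides the shell and the picture viewer there is one more tool, called after "Emit:" as name(argument=value, ...) on one line, values as JSON. play_rows: Moves the arm, as the interface text tells. Shift numbers are shares of 250 mm and turn numbers shares of pi/2 rad, none past 1 either way. Its arguments: {"type":"object","properties":{"deltas":{"type":"string"}},"required":["deltas"]}

```bash
mkdir -p pics; cat > h.py <<'E'
import numpy as np, cv2
from workcell import telemetry, optics, manip, spotter
def cal(n):
    c=optics.calibration(n); R=cv2.Rodrigues(np.array(c["rvec"],float))[0]; return c,R,np.array(c["tvec"],float).ravel()
def ray(n,u,v):
    c,R,t=cal(n); x=(u-c["cx"])/c["fx"]; y=(v-c["cy"])/c["fy"]; a,b=x,y
    for _ in range(20):
        s=1+c["k1"]*(a*a+b*b); a,b=x/s,y/s
    return -R.T@t, R.T@np.array([a,b,1.])
def at_z(n,u,v,z):
    o,d=ray(n,u,v); return o+d*(z-o[2])/d[2]
def at_d(n,u,v,dep):
    o,d=ray(n,u,v); return o+d*dep
def proj(n,p):
    c,R,t=cal(n); q=R@np.array(p,float)+t; a,b=q[:2]/q[2]; s=1+c["k1"]*(a*a+b*b)
    return np.array([c["fx"]*a*s+c["cx"],c["fy"]*b*s+c["cy"]])
def tri(n1,p1,n2,p2):
    o1,d1=ray(n1,*p1);o2,d2=ray(n2,*p2)
    A=np.c_[d1,-d2]; s=np.linalg.lstsq(A,o2-o1,rcond=None)[0]
    a=o1+s[0]*d1;b=o2+s[1]*d2; return (a+b)/2,np.linalg.norm(a-b)
def cloud(n,D):
    v,u=np.mgrid[0:400,0:640]; c,R,t=cal(n); 
    p=np.stack([u.ravel(),v.ravel()],1).astype(np.float64)[:,None]
    K=np.array([[c["fx"],0,c["cx"]],[0,c["fy"],c["cy"]],[0,0,1.]])
    q=cv2.undistortPoints(p,K,np.array([c["k1"],0,0,0,0.]))[:,0]
    P=np.c_[q,np.ones(len(q))]*D.reshape(-1,1)
    return ((P-t)@R).reshape(400,640,3)
E
python3 - <<'E'
from h import *
s=telemetry.observe();print(s)
for n in("side","top"):
    im,d=optics.grab_frame(n);cv2.imwrite(f"pics/{n}0.png",im[:,:,::-1]);np.save(f"{n}0.npy",d)
    print(n,optics.calibration(n),ray(n,320,200))
    for th in["crucible0","bottle0","pan_in","tub_in","gauge","knob_grip","pointer_tip","shelf","beaker","reagent","mortar","spatula","pad"]:
        print(th,[(round(float(r["score"]),2),np.round(r["at"],1).tolist(),at_z(n,*r["at"],{"pan_in":.004,"tub_in":.004,"knob_grip":.07,"pointer_tip":.053,"crucible0":.004,"bottle0":.004}.get(th,0)).round(3).tolist()) for r in spotter.place_of(th,n)])
E
```

```text
{'t': 0.0, 'qpos': array([ 1.18540196e+00,  4.91537309e-01,  1.55942069e+00,  2.08049335e-05,
        1.09171385e+00, -1.05573672e-01]), 'qvel': array([-0.00030743,  0.00165133,  0.00176608,  0.00026526,  0.00058068,
       -0.00038938]), 'joint_efforts': array([ 6.06727172e-04, -6.12658238e+01, -2.58184111e+01,  6.92920899e-02,
        4.81616892e-02, -9.06481546e-05]), 'position': array([0.17248724, 0.60049333, 0.22208548]), 'ee_rot': array([[-9.61102296e-01,  2.76192320e-01, -4.22804255e-04],
       [ 2.76192612e-01,  9.61101792e-01, -9.93095394e-04],
       [ 1.32072607e-04, -1.07124168e-03, -9.99999417e-01]]), 'force': array([ 1.11440229, -0.37542816, -0.2216033 ]), 'ft_torque': array([ 0.03118911, -0.01037252,  0.01580448]), 'finger_force': 0.0, 'gripper_width': 0.09534668304636042}
side {'fx': 486.5519395540937, 'fy': 486.5519395540937, 'cx': 322.88727499584144, 'cy': 201.73243698244417, 'k1': -0.14653661304954327, 'rvec': array([ 2.26338945, -0.61144392,  0.26069448]), 'tvec': array([-0.36644129,  0.30509153,  1.49626577])} (array([-0.12200847, -0.94208128,  1.25050715]), arr
[... 2568 characters left out ...]
])]
pointer_tip [(0.69, [132.7, 199.1], [0.496, 0.628, 0.053]), (0.66, [230.6, 284.7], [0.262, 0.334, 0.053]), (0.56, [230.0, 232.2], [0.408, 0.345, 0.053])]
shelf [(0.91, [305.8, 187.5], [0.556, 0.136, 0.0]), (0.34, [229.9, 159.0], [0.639, 0.369, 0.0]), (0.31, [390.6, 191.8], [0.55, -0.118, 0.0])]
beaker [(0.8, [239.4, 133.0], [0.723, 0.345, 0.0])]
reagent [(0.78, [452.9, 139.2], [0.72, -0.31, 0.0]), (0.27, [391.8, 186.6], [0.566, -0.122, 0.0])]
mortar [(0.85, [353.2, 110.0], [0.808, -0.004, 0.0]), (0.67, [391.9, 190.2], [0.555, -0.122, 0.0])]
spatula [(0.68, [229.8, 160.1], [0.635, 0.369, 0.0])]
pad [(0.77, [473.2, 171.7], [0.619, -0.367, 0.0]), (0.44, [229.9, 214.4], [0.468, 0.358, 0.0])]
```

```bash
python3 - <<'E'
import cv2
im=cv2.imread("pics/top0.png")
cv2.imwrite("pics/top0a.png",cv2.resize(im[90:340,100:500],(800,500),interpolation=cv2.INTER_CUBIC))
E
```

```text
(no output)
```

View pics/top0a.png

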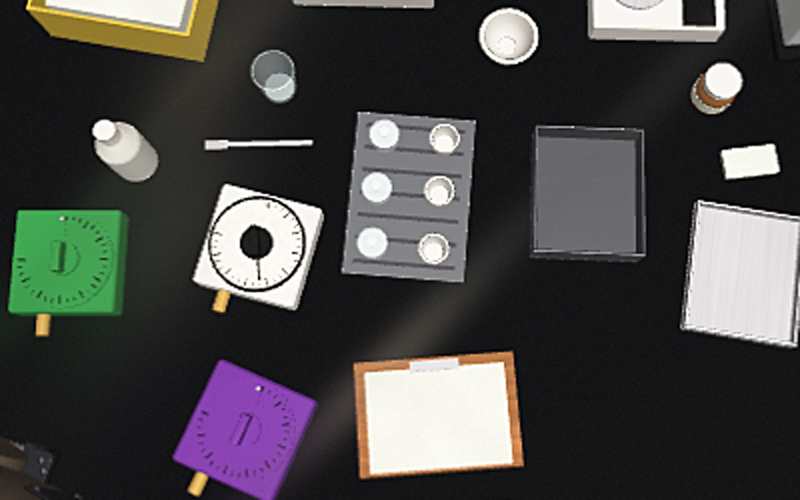

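View pics/side0.png

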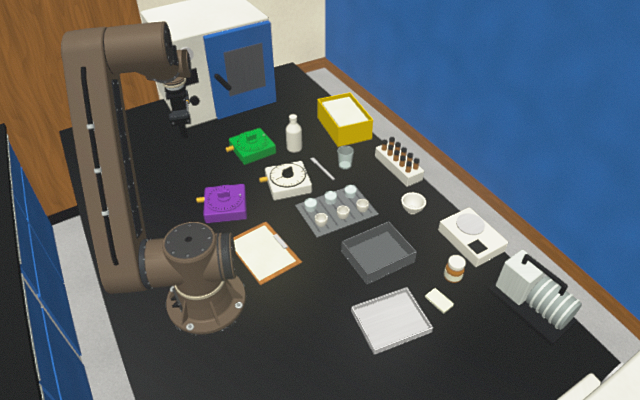

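The view shows three bottles (crop x about 375), three crucibles (x about 440) on the shelf, the white gauge with its pointer at crop (259,280), the tub at (588,192) and the pan at (745,272). The green and purple gauges are decoys. Next I'll take precise measurements.

```bash
cat > ware.py <<'E'
from h import *
def ware():
    "crucible rims and bottle tops from masks: top-cam depth + two-view triangulation"
    out=[]
    M={}
    for n in("top","side"):
        im,d=optics.grab_frame(n); C=cloud(n,d)
        for th in("crucible0","bottle0"):
            M[n,th]=[(r,C[r["pixels"]&(d>0)]) for r in spotter.trace(th,n) if r["score"]>.25]
    for th in("crucible0","bottle0"):
        for r,P in M["top",th]:
            if len(P)<20: continue
            q=np.argwhere(r["pixels"]); z=np.percentile(P[:,2],95)
            T=P[(P[:,2]>.028)&(P[:,2]<.056)]
            if len(T)<10: T=P
            cc,rad=cv2.minEnclosingCircle(T[:,:2].astype(np.float32))
            uv=((r["rect"][0]+r["rect"][2])/2,(r["rect"][1]+r["rect"][3])/2)
            best=min(((tri("top",uv,"side",((s["rect"][0]+s["rect"][2])/2,(s["rect"][1]+s["rect"][3])/2))) for s,_ in M["side",th]),key=lambda x:x[1],default=None)
            print(th,round(r["score"],2),"uv",np.round(uv,1),"z95",z.round(4),"circ",np.round(cc,4),round(rad,4),"mean",T[:,:2].mean(0).round(4),"tri",None if best is None else (best[0].round(4),round(best[1],4)))
if __name__=="__main__": ware()
E
python3 - <<'E'
from ware import *
ware()
D=np.load("top0.npy");C=cloud("top",D)
for th in("shelf","tub_in","pan_in","gauge"):
    for r in spotter.trace(th,"top"):
        if r["score"]<.4: continue
        P=C[r["pixels"]]; zs=np.percentile(P[:,2],[2,20,50,80,98]).round(4)
        box=cv2.minAreaRect(P[:,:2].astype(np.float32)); print(th,round(r["score"],2),zs,np.round(box[0],4),np.round(box[1],4),round(box[2],2),np.array(r["rect"]).round())
# gauge dial
im=cv2.imread("pics/top0.png"); g=cv2.cvtColor(im,cv2.COLOR_BGR2GRAY)
X=C[...,0];Y=C[...,1];Z=C[...,2]
# rectified ortho view of the dial plane z=.052
xs=np.arange(.557,.357,-.0005); ys=np.arange(.457,.257,-.0005)
m=np.array([[proj("top",(x,y,.052)) for y in ys] for x in xs],np.float32)
o=cv2.remap(im,m[...,0],m[...,1],cv2.INTER_CUBIC)
cv2.imwrite("pics/dial.png",cv2.resize(o,(600,600)))
E
```

```text
crucible0 0.59 uv [318.  186.3] z95 0.0389 circ [0.556  0.0955] 0.022 mean [0.5555 0.094 ] tri (array([0.5616, 0.0978, 0.0159]), np.float64(0.0097))
crucible0 0.52 uv [321.4 157.8] z95 0.0393 circ [0.6365 0.0908] 0.0223 mean [0.6351 0.0898] tri (array([0.6393, 0.0925, 0.0262]), np.float64(0.0053))
crucible0 0.51 uv [317.4 215. ] z95 0.0394 circ [0.4701 0.1021] 0.0224 mean [0.4695 0.1022] tri (array([0.5057, 0.0823, 0.0466]), np.float64(0.0878))
bottle0 0.73 uv [286.9 185.8] z95 0.0474 circ [0.5602 0.1877] 0.0224 mean [0.5595 0.1877] tri (array([0.5249, 0.2014, 0.0015]), np.float64(0.0699))
bottle0 0.62 uv [293.5 156.4] z95 0.0477 circ [0.6418 0.1797] 0.0223 mean [0.6407 0.1796] tri (array([0.6469, 0.1744, 0.0239]), np.float64(0.0036))
bottle0 0.49 uv [288.2 211.4] z95 0.049 circ [0.4771 0.1917] 0.0213 mean [0.4775 0.1907] tri (array([0.4778, 0.1846, 0.0224]), np.float64(0.0007))
shelf 0.9 [-0.0028  0.001   0.0036  0.0062  0.0106] [0.4476 0.1457] [0.1797 0.4718] 86.16 [274. 144. 338. 230.]
tub_in 0.55 [-0.0026  0.0014  0.0047  0.0219  0.0539] [ 0.4209 -0.073 ] [0.2095 0.5204] 71.06 [3
[... 168 characters left out ...]
 0.0523 0.0794] [0.4025 0.2481] [0.4292 0.2041] 60.82 [198. 183. 264. 246.]
gauge 0.91 [0.0324 0.0451 0.0491 0.0527 0.0803] [0.1757 0.2896] [0.3188 0.1763] 71.54 [190. 269. 260. 341.]
gauge 0.62 [0.0134 0.0436 0.0486 0.0522 0.0777] [0.376  0.4001] [0.6388 0.1981] 77.23 [103. 195. 161. 257.]Traceback (most recent call last):
  File "<stdin>", line 14, in <module>
  File "h.py", line 15, in proj
    c,R,t=cal(n); q=R@np.array(p,float)+t; a,b=q[:2]/q[2]; s=1+c["k1"]*(a*a+b*b)
          ~~~^^^
  File "h.py", line 4, in cal
    c=optics.calibration(n); R=cv2.Rodrigues(np.array(c["rvec"],float))[0]; return c,R,np.array(c["tvec"],float).ravel()
ValueError: time passes only in moves, steps and waits
```

```bash
sed -i 's/^def cal(n):/import functools\n@functools.cache\ndef cal(n):/' h.py
python3 - <<'E'
from h import *
im,D=optics.grab_frame("top"); C=cloud("top",D)
for th,lo,hi in(("shelf",-.004,.012),("tub_in",.042,.06),("pan_in",.016,.032),("gauge",.038,.056)):
    for r in spotter.trace(th,"top")[:2]:
        mk=cv2.dilate(r["pixels"].astype(np.uint8),np.ones((5,5)))>0
        P=C[mk&(D>0)]; T=P[(P[:,2]>lo)&(P[:,2]<hi)]
        # (shelf: undilated)
        if th=="shelf": P=C[r["pixels"]&(D>0)];T=P[(P[:,2]>lo)&(P[:,2]<hi)]
        box=cv2.minAreaRect(T[:,:2].astype(np.float32)); print(th,round(r["score"],2),len(T),T[:,2].mean().round(4),np.round(box[0],4),np.round(box[1],4),round(box[2],2),np.percentile(P[:,2],30).round(4))
K=(D>0)&(abs(C[...,0]-.457)<.07)&(abs(C[...,1]-.355)<.07)&(C[...,2]>.065)
P=C[K];print("knob",len(P),P.mean(0),cv2.minAreaRect(P[:,:2].astype(np.float32)))
xs=np.arange(.557,.357,-.0005); ys=np.arange(.457,.257,-.0005)
m=np.array([[proj("top",(x,y,.052)) for y in ys] for x in xs],np.float32)
o=cv2.remap(im[:,:,::-1].copy(),m[...,0],m[...,1],cv2.INTER_CUBIC)
cv2.imwrite("pics/dial.png",cv2.resize(o,(600,600)))
E
```

```text
shelf 0.59 3699 0.0035 [0.5568 0.1406] [0.1827 0.2536] 87.12 0.002
shelf 0.37 15 0.0055 [0.5656 0.1813] [0.051  0.0282] 9.06 0.0325
tub_in 0.96 434 0.0499 [ 0.5605 -0.1209] [0.1607 0.1923] 89.16 0.0018
pan_in 0.61 428 0.0224 [ 0.4508 -0.3499] [0.1611 0.1915] 81.85 0.0015
gauge 0.83 2776 0.0486 [0.2009 0.3592] [0.1503 0.1682] 68.15 0.0444
gauge 0.77 2510 0.0485 [0.4372 0.626 ] [0.1486 0.153 ] 1.75 0.0427
knob 78 [0.46653781 0.35303286 0.07941987] ((0.46344029903411865, 0.34939202666282654), (0.05241520702838898, 0.019214965403079987), 8.808558464050293)
```

View pics/dial.png

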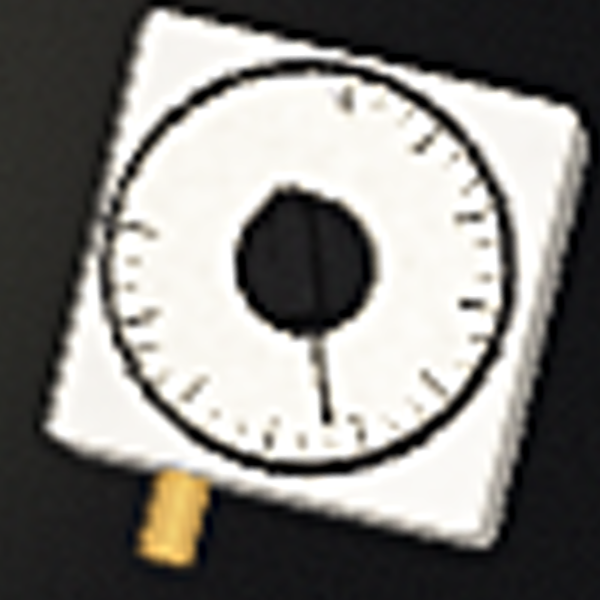

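The dial ortho view shows the hub at (308,265), zero mark at (346,100) and pointer tip at (327,420), so the knob is about 160° (2.8 rad) clockwise of zero. I'll align the tool so its x matches world x.

Emit:
play_rows(deltas="0.3 -0.93 -0.36 0 0 0 1; 0.3 -0.93 -0.36 0 0 0 1; 0.3 -0.93 -0.36 0 0 0 1; 0.3 -0.93 -0.36 0 0 0 1; 0.3 -0.93 -0.36 0 0 0 1; 0.3 -0.93 -0.36 0 0 0 1; 0.3 -0.93 -0.36 0 0 0 1; 0.3 -0.93 -0.36 0 0 0 1; 0.3 -0.93 -0.36 0 0 0 1; 0.3 -0.93 -0.36 0 0 0 1; 0.3 -0.93 -0.36 0 0 0 1; 0.3 -0.93 -0.36 0 0 0 1")

```text
t: 3.35
position: [0.3712, 0.45, 0.2227]
ee_rot: [[0.277, 0.961, 0.0], [0.961, -0.277, 0.0], [0.0, 0.0, -1.0]]
force: [0.1, 1.3, -0.8]
gripper_width: 0.0619
finger_force: 0.0
```

```bash
cat > go.py <<'E'
# usage: go.py x y z yaw_deg_of_tool_x : shares from the measured pose
import sys
from h import *
from scipy.spatial.transform import Rotation as Ro
s=telemetry.observe(); x,y,z,a=map(float,sys.argv[1:5]); R=s["ee_rot"]
T=Ro.from_euler("z",a,degrees=True).as_matrix()@np.diag([1,-1,-1.])
print("t",s["t"],"pos",s["position"].round(4),"w",round(s["gripper_width"],4),"q6",s["qpos"][5].round(2))
print("shift",(R.T@(np.array([x,y,z])-s["position"])/.25).round(3),"turn",(Ro.from_matrix(R.T@T).as_rotvec()/(np.pi/2)).round(3))
E
python3 go.py 0.6418 0.1797 0.15 0
```

```text
t 3.35 pos [0.3712 0.45   0.2227] w 0.0619 q6 1.05
shift [-0.739  1.34   0.291] turn [-0.    -0.     0.821]
```

Emit:
play_rows(deltas="0.3 -0.54 0.98 0.2 0 0 0.82; 0.3 -0.54 0.98 0.2 0 0 0.82; 0.3 -0.54 0.98 0.2 0 0 0.82; 0.3 -0.54 0.98 0.2 0 0 0.82; 0.3 -0.54 0.98 0.2 0 0 0.82; 0.3 -0.54 0.98 0.2 0 0 0.82; 0.3 -0.54 0.98 0.2 0 0 0.82; 0.3 -0.54 0.98 0.2 0 0 0.82; 0.3 -0.54 0.98 0.2 0 0 0.82; 0.3 -0.54 0.98 0.2 0 0 0.82; 0.3 -0.54 0.98 0.2 0 0 0.82; 0.3 -0.54 0.98 0.2 0 0 0.82")

```text
t: 4.55
position: [0.5693, 0.2527, 0.1727]
ee_rot: [[1.0, 0.006, 0.0], [0.006, -1.0, 0.0], [0.0, -0.0, -1.0]]
force: [0.4, -0.5, 0.2]
gripper_width: 0.0616
finger_force: 0.0
```

```bash
python3 go.py 0.6418 0.1797 0.0215 0; python3 ware.py
```

```text
t 4.55 pos [0.5693 0.2527 0.1727] w 0.0616 q6 1.88
shift [0.288 0.294 0.605] turn [-0.    -0.     0.004]
crucible0 0.64 uv [356.1 108.8] z95 0.0515 circ [ 0.7947 -0.0029] 0.0465 mean [ 0.8024 -0.0049] tri (array([0.6716, 0.0163, 0.1263]), np.float64(0.1635))
crucible0 0.6 uv [321.3 158. ] z95 0.0385 circ [0.6361 0.09  ] 0.0224 mean [0.6347 0.0902] tri (array([0.6425, 0.0919, 0.0227]), np.float64(0.0001))
crucible0 0.43 uv [319.  186.4] z95 0.0396 circ [0.5564 0.0951] 0.0225 mean [0.5563 0.0958] tri (array([0.5202, 0.1068, 0.0094]), np.float64(0.0768))
bottle0 0.64 uv [214.8 212.8] z95 0.0576 circ [0.4662 0.3957] 0.0896 mean [0.4604 0.3928] tri (array([ 0.5541,  0.4356, -0.2347]), np.float64(0.0826))
```

Emit:
play_rows(deltas="0.3 0.288 0.294 0 0 0 0; 0.3 0.288 0.294 0 0 0 0; 0.3 0.288 0.294 0 0 0 0; 0.3 0.288 0.294 0.2 0 0 0; 0.3 0.288 0.294 0.4 0 0 0; 0.3 0.288 0.294 0.5 0 0 0; 0.3 0.288 0.294 0.602 0 0 0; 0.3 0.288 0.294 0.602 0 0 0; -0.3 0.288 0.294 0.602 0 0 0; -0.3 0.288 0.294 0.602 0 0 0; -0.3 0.288 0.294 0.602 0 0 0; -0.3 0.288 0.294 0.602 0 0 0")

```text
t: 6.05
position: [0.6423, 0.1795, 0.0238]
ee_rot: [[1.0, 0.003, 0.002], [0.003, -1.0, 0.001], [0.002, -0.001, -1.0]]
force: [-0.6, -0.2, 6.5]
gripper_width: 0.0429
finger_force: 30.0
```

```bash
python3 go.py 0.615 -0.122 0.0225 -0.8; python3 - <<'E'
import numpy as np
for n,c,y in(("tub",(.5605,-.1209),-.8),("pan",(.451,-.350),-8.15)):
    a=np.radians(y)
    for l in(.055,0,-.055): print(n,l,np.round([c[0]+l*np.cos(a),c[1]+l*np.sin(a)],4))
E
```

```text
t 6.05 pos [0.6423 0.1795 0.0238] w 0.0429 q6 1.74
shift [-0.113  1.206  0.004] turn [-0.    -0.002  0.011]
tub 0.055 [ 0.6155 -0.1217]
tub 0 [ 0.5605 -0.1209]
tub -0.055 [ 0.5055 -0.1201]
pan 0.055 [ 0.5054 -0.3578]
pan 0 [ 0.451 -0.35 ]
pan -0.055 [ 0.3966 -0.3422]
```

Emit:
play_rows(deltas="-0.3 0 0 -0.1 0 0 0; -0.3 0 0 -0.25 0 0 0; -0.3 0 0 -0.4 0 0 0; -0.3 -0.05 0.2 -0.4 0 0 0; -0.3 -0.11 0.4 -0.4 0 0 0; -0.3 -0.11 0.6 -0.4 0 0 0; -0.3 -0.11 0.75 -0.4 0 0 0; -0.3 -0.11 0.9 -0.4 0 0 0; -0.3 -0.11 1 -0.4 0 0 0; -0.3 -0.11 1 -0.4 0 0 0")

```text
t: 7.05
position: [0.6149, -0.0738, 0.1227]
ee_rot: [[1.0, -0.0, 0.001], [-0.0, -1.0, -0.0], [0.001, 0.0, -1.0]]
force: [0.6, 0.5, -0.7]
gripper_width: 0.0425
finger_force: 30.0
```

```bash
python3 go.py 0.615 -0.122 0.0235 0; python3 ware.py
```

```text
t 7.05 pos [ 0.6149 -0.0738  0.1227] w 0.0425 q6 1.35
shift [0.    0.193 0.397] turn [ 0.    -0.001 -0.   ]
crucible0 0.54 uv [322.  157.6] z95 0.039 circ [0.6362 0.0901] 0.0225 mean [0.6364 0.0903] tri (array([0.6405, 0.0909, 0.0233]), np.float64(0.0061))
```

Emit:
play_rows(deltas="-0.3 0 0.193 0 0 0 0; -0.3 0 0.193 0.1 0 0 0; -0.3 0 0.193 0.25 0 0 0; -0.3 0 0.193 0.33 0 0 0; -0.3 0 0.193 0.38 0 0 0; -0.3 0 0.193 0.4 0 0 0; -0.3 0 0.193 0.4 0 0 0; 0.3 0 0.193 0.4 0 0 0; 0.3 0 0.193 0.4 0 0 0; 0.3 0 0.193 0.2 0 0 0; 0.3 0 0.193 0 0 0 0; 0.3 0 0.193 -0.1 0 0 0")

```text
t: 8.55
position: [0.6161, -0.1192, 0.1515]
ee_rot: [[1.0, 0.003, 0.005], [0.003, -1.0, -0.001], [0.005, 0.001, -1.0]]
force: [-0.6, -0.1, 0.3]
gripper_width: 0.0619
finger_force: 0.0
```

Emit:
play_rows(deltas="0.3 0.08 -0.2 0 0 0 0; 0.3 0.08 -0.4 0 0 0 0; 0.3 0.08 -0.6 0 0 0 0; 0.3 0.08 -0.65 0 0 0 0; 0.3 0.08 -0.65 0 0 0 0")

```text
t: 9.05
position: [0.6344, 0.0458, 0.1475]
ee_rot: [[1.0, 0.006, 0.0], [0.006, -1.0, 0.0], [0.001, -0.0, -1.0]]
force: [-0.0, -1.0, -0.0]
gripper_width: 0.0622
finger_force: 0.0
```

```bash
python3 ware.py; python3 go.py 0.6362 0.0903 0.0225 0;python3 - <<'E'
import cv2
from h import *
im,d=optics.grab_frame("top");cv2.imwrite("pics/t1.png",cv2.resize(im[120:270,180:520,::-1],(800,353),interpolation=cv2.INTER_CUBIC))
E
```

```text
bottle0 0.56 uv [393.2 166.9] z95 0.0469 circ [ 0.6147 -0.1176] 0.0224 mean [ 0.6134 -0.117 ] tri (array([ 0.6237, -0.124 ,  0.0182]), np.float64(0.0032))
bottle0 0.54 uv [299.3 180.8] z95 0.0478 circ [0.5725 0.1537] 0.0224 mean [0.5709 0.1539] tri (array([0.5138, 0.166 , 0.0485]), np.float64(0.0994))
t 9.35 pos [0.6346 0.0421 0.1471] w 0.0617 q6 1.53
shift [ 0.007 -0.193  0.499] turn [ 0.    -0.     0.001]
```

View pics/t1.png

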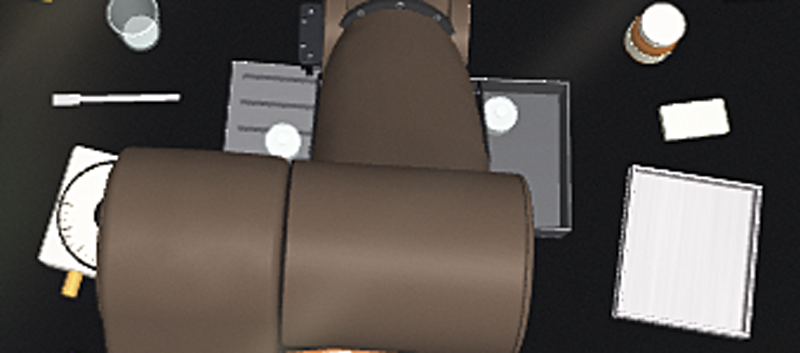

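The picture shows one bottle upright in the tub (500,113). The middle bottle has been knocked to (282,140), about (0.5725, 0.1537) in world coordinates. Next is the far crucible.

Emit:
play_rows(deltas="0.3 0.007 -0.193 0 0 0 0; 0.3 0.007 -0.193 0.1 0 0 0; 0.3 0.007 -0.193 0.25 0 0 0; 0.3 0.007 -0.193 0.4 0 0 0; 0.3 0.007 -0.193 0.49 0 0 0; 0.3 0.007 -0.193 0.495 0 0 0; 0.3 0.007 -0.193 0.495 0 0 0; -0.3 0.007 -0.193 0.495 0 0 0; -0.3 0.007 -0.193 0.495 0 0 0; -0.3 0.007 -0.193 0.495 0 0 0; -0.3 0.007 -0.193 0.495 0 0 0")

```text
t: 10.5
position: [0.6366, 0.0918, 0.0245]
ee_rot: [[1.0, 0.003, 0.002], [0.003, -1.0, 0.0], [0.002, -0.0, -1.0]]
force: [-1.2, -1.0, 7.0]
gripper_width: 0.0424
finger_force: 30.0
```

Emit:
play_rows(deltas="-0.3 0 0 -0.15 0 0 0; -0.3 0 0 -0.3 0 0 0; -0.3 0 0 -0.4 0 0 0; -0.3 -0.05 0.2 -0.4 0 0 0; -0.3 -0.1 0.4 -0.4 0 0 0.09; -0.3 -0.15 0.6 -0.4 0 0 0.09; -0.3 -0.2 0.8 -0.4 0 0 0.09; -0.3 -0.25 1 -0.4 0 0 0.09; -0.3 -0.25 1 -0.4 0 0 0.09")

```text
t: 11.4
position: [0.5732, -0.1628, 0.1237]
ee_rot: [[0.99, -0.142, 0.0], [-0.142, -0.99, -0.001], [0.001, 0.001, -1.0]]
force: [0.7, -0.2, -0.7]
gripper_width: 0.0427
finger_force: 30.0
```

```bash
python3 go.py 0.5054 -0.3578 0.0245 -8.2
```

```text
t 11.4 pos [ 0.5732 -0.1628  0.1237] w 0.0427 q6 1.33
shift [-0.158  0.81   0.397] turn [ 0. -0.  0.]
```

Emit:
play_rows(deltas="-0.3 -0.04 0.2 0 0 0 0; -0.3 -0.08 0.4 0 0 0 0; -0.3 -0.12 0.6 0 0 0 0; -0.3 -0.158 0.81 0 0 0 0; -0.3 -0.158 0.81 0.05 0 0 0; -0.3 -0.158 0.81 0.2 0 0 0; -0.3 -0.158 0.81 0.32 0 0 0; -0.3 -0.158 0.81 0.38 0 0 0; -0.3 -0.158 0.81 0.397 0 0 0; -0.3 -0.158 0.81 0.397 0 0 0; 0.3 -0.158 0.81 0.397 0 0 0; 0.3 -0.158 0.81 0.397 0 0 0")

```text
t: 12.6
position: [0.5078, -0.3533, 0.0247]
ee_rot: [[0.991, -0.137, 0.001], [-0.137, -0.991, -0.001], [0.001, 0.0, -1.0]]
force: [0.2, 0.5, 0.7]
gripper_width: 0.0536
finger_force: 0.0
```

Emit:
play_rows(deltas="0.3 0 0 -0.2 0 0 0; 0.3 0 0 -0.4 0 0 0; 0.3 0 0 -0.5 0 0 0; 0.3 0 0 -0.5 0 0 0")

```text
t: 13.0
position: [0.5087, -0.3543, 0.1535]
ee_rot: [[0.99, -0.138, 0.006], [-0.138, -0.99, -0.005], [0.006, 0.004, -1.0]]
force: [0.3, 0.3, -0.6]
gripper_width: 0.0614
finger_force: 0.0
```

```bash
python3 ware.py; python3 go.py 0.5725 0.1537 0.0225 0
```

```text
crucible0 0.67 uv [317.6 216.4] z95 0.0391 circ [0.47   0.1025] 0.0221 mean [0.4699 0.1012] tri (array([ 0.7008,  0.0109, -0.5874]), np.float64(0.2949))
crucible0 0.46 uv [319.3 186.6] z95 0.0395 circ [0.5571 0.0952] 0.0228 mean [0.5574 0.0956] tri (array([ 0.8241,  0.0449, -0.7386]), np.float64(0.18))
bottle0 0.65 uv [391.5 166.7] z95 0.0475 circ [ 0.6146 -0.118 ] 0.0226 mean [ 0.6133 -0.1169] tri (array([ 0.4922, -0.0614,  0.2705]), np.float64(0.1104))
bottle0 0.51 uv [298.6 182. ] z95 0.0483 circ [0.5713 0.1547] 0.0223 mean [0.5707 0.1536] tri (array([0.5681, 0.1565, 0.0252]), np.float64(0.0043))
bottle0 0.48 uv [286.8 211.2] z95 0.0477 circ [0.4768 0.1909] 0.0221 mean [0.4764 0.1909] tri (array([0.4763, 0.1881, 0.0325]), np.float64(0.0001))
t 13.3 pos [ 0.5069 -0.3531  0.1477] w 0.0617 q6 0.99
shift [-0.019 -2.044  0.504] turn [-0.001  0.001 -0.088]
```

Emit:
play_rows(deltas="0.3 0 -0.2 0 0 0 -0.09; 0.3 0 -0.4 0 0 0 -0.18; 0.3 0 -0.6 0 0 0 -0.28; 0.3 0 -0.8 0 0 0 -0.37; 0.3 0 -1 0 0 0 -0.46; 0.3 0 -1 0 0 0 -0.46")

```text
t: 13.9
position: [0.5416, -0.1009, 0.1483]
ee_rot: [[0.829, 0.559, -0.002], [0.559, -0.829, 0.001], [-0.001, -0.002, -1.0]]
force: [-0.4, 0.0, -0.1]
gripper_width: 0.0621
finger_force: 0.0
```

```bash
python3 go.py 0.5715 0.1543 0.1477 75
```

```text
t 13.9 pos [ 0.5416 -0.1009  0.1483] w 0.0621 q6 0.67
shift [ 0.67  -0.779  0.004] turn [-0.001  0.    -0.455]
```

Emit:
play_rows(deltas="0.3 0.67 -0.78 0 0 0 -0.455; 0.3 0.67 -0.78 0 0 0 -0.455; 0.3 0.67 -0.78 0 0 0 -0.455; 0.3 0.67 -0.78 0 0 0 -0.455; 0.3 0.67 -0.78 0 0 0 -0.455; 0.3 0.67 -0.78 0 0 0 -0.455; 0.3 0.67 -0.78 0 0 0 -0.455; 0.3 0.67 -0.78 0 0 0 -0.455; 0.3 0.67 -0.78 0 0 0 -0.455")

```text
t: 14.8
position: [0.574, 0.1475, 0.1489]
ee_rot: [[0.271, 0.963, -0.001], [0.963, -0.271, -0.0], [-0.0, -0.0, -1.0]]
force: [-0.3, -1.1, -0.0]
gripper_width: 0.0615
finger_force: 0.0
```

```bash
python3 go.py 0.5715 0.1543 0.0225 75
```

```text
t 14.8 pos [0.574  0.1475 0.1489] w 0.0615 q6 0.41
shift [ 0.023 -0.017  0.506] turn [-0.     0.    -0.008]
```

Emit:
play_rows(deltas="0.3 0.015 -0.01 0.1 0 0 -0.008; 0.3 0.015 -0.01 0.2 0 0 -0.008; 0.3 0.015 -0.01 0.2 0 0 -0.008; 0.3 0.015 -0.01 0.2 0 0 -0.008")

```text
t: 15.2
position: [0.5728, 0.1524, 0.0995]
ee_rot: [[0.258, 0.966, -0.0], [0.966, -0.258, -0.0], [-0.0, -0.0, -1.0]]
force: [0.9, 0.3, -0.6]
gripper_width: 0.0618
finger_force: 0.0
```

```bash
python3 go.py 0.5715 0.1543 0.0225 75
```

```text
t 15.2 pos [0.5728 0.1524 0.0995] w 0.0618 q6 0.41
shift [ 0.006 -0.007  0.308] turn [-0.  0.  0.]
```

Descend, grasp, lift and turn back to yaw 0 towards the tub.

Emit:
play_rows(deltas="0.3 0.006 -0.007 0.1 0 0 0; 0.3 0.006 -0.007 0.25 0 0 0; 0.3 0.006 -0.007 0.305 0 0 0; 0.3 0.006 -0.007 0.305 0 0 0; -0.3 0.006 -0.007 0.305 0 0 0; -0.3 0.006 -0.007 0.305 0 0 0; -0.3 0.006 -0.007 0.305 0 0 0; -0.3 0.006 -0.007 0.305 0 0 0; -0.3 0.006 -0.007 0.2 0 0 0; -0.3 0.006 -0.007 0.05 0 0 0; -0.3 0.006 -0.007 -0.1 0 0 0; -0.3 0.006 -0.007 -0.1 0 0 0")

```text
t: 16.4
position: [0.5732, 0.1558, 0.1292]
ee_rot: [[0.256, 0.967, 0.008], [0.967, -0.256, 0.001], [0.003, 0.007, -1.0]]
force: [0.8, 0.6, -1.5]
gripper_width: 0.0427
finger_force: 30.0
```

```bash
python3 go.py 0.5605 -0.121 0.124 -0.8
```

```text
t 16.4 pos [0.5732 0.1558 0.1292] w 0.0427 q6 0.41
shift [-1.083  0.235  0.019] turn [ 0.003 -0.005  0.844]
```

Emit:
play_rows(deltas="-0.3 -0.15 0.03 0 0 0 0.09; -0.3 -0.3 0.06 0 0 0 0.18; -0.3 -0.45 0.1 0 0 0 0.27; -0.3 -0.6 0.14 0 0 0 0.36; -0.3 -0.75 0.17 0 0 0 0.45; -0.3 -0.85 0.2 0 0 0 0.54; -0.3 -0.95 0.22 0 0 0 0.64; -0.3 -1 0.235 0 0 0 0.73; -0.3 -1 0.235 0 0 0 0.83; -0.3 -1 0.235 0 0 0 0.844; -0.3 -1 0.235 0 0 0 0.844; -0.3 -1 0.235 0 0 0 0.844")

```text
t: 17.6
position: [0.5639, -0.101, 0.124]
ee_rot: [[1.0, -0.01, -0.0], [-0.01, -1.0, 0.0], [-0.0, -0.0, -1.0]]
force: [0.1, 0.1, -0.8]
gripper_width: 0.0427
finger_force: 30.0
```

```bash
python3 go.py 0.5605 -0.121 0.0245 -0.8; python3 ware.py
```

```text
t 17.6 pos [ 0.5639 -0.101   0.124 ] w 0.0427 q6 1.29
shift [-0.013  0.08   0.398] turn [-0.     0.     0.002]
crucible0 0.7 uv [471.3 204. ] z95 0.0395 circ [ 0.5073 -0.3498] 0.0226 mean [ 0.5076 -0.3501] tri (array([ 0.5137, -0.349 ,  0.0248]), np.float64(0.0007))
crucible0 0.43 uv [356.2 109. ] z95 0.0514 circ [ 0.7948 -0.0018] 0.0458 mean [ 0.8028 -0.0044] tri (array([ 0.951 , -0.0456, -0.594 ]), np.float64(0.2086))
```

Emit:
play_rows(deltas="-0.3 -0.013 0.08 0 0 0 0; -0.3 -0.013 0.08 0.1 0 0 0; -0.3 -0.013 0.08 0.25 0 0 0; -0.3 -0.013 0.08 0.33 0 0 0; -0.3 -0.013 0.08 0.38 0 0 0; -0.3 -0.013 0.08 0.4 0 0 0; -0.3 -0.013 0.08 0.4 0 0 0; 0.3 -0.013 0.08 0.4 0 0 0; 0.3 -0.013 0.08 0.4 0 0 0; 0.3 -0.013 0.08 0.2 0 0 0; 0.3 -0.013 0.08 0 0 0 0; 0.3 -0.013 0.08 -0.1 0 0 0")

```text
t: 19.1
position: [0.5614, -0.1216, 0.1533]
ee_rot: [[1.0, -0.014, 0.005], [-0.014, -1.0, -0.001], [0.005, 0.001, -1.0]]
force: [0.2, 0.2, 0.1]
gripper_width: 0.0618
finger_force: 0.0
```

Emit:
play_rows(deltas="0.3 0 -0.2 0 0 0 0; 0.3 0 -0.4 0 0 0 0; 0.3 0 -0.6 0 0 0 0; 0.3 0 -0.8 0 0 0 0; 0.3 0 -0.85 0 0 0 0; 0.3 0 -0.85 0 0 0 0; 0.3 0 -0.85 0 0 0 0")

```text
t: 19.8
position: [0.5635, 0.0905, 0.1493]
ee_rot: [[1.0, -0.014, 0.0], [-0.014, -1.0, -0.0], [0.0, 0.0, -1.0]]
force: [0.3, 0.4, -0.1]
gripper_width: 0.0618
finger_force: 0.0
```

```bash
python3 go.py 0.557 0.0953 0.0225 0; python3 ware.py
```

```text
t 19.8 pos [0.5635 0.0905 0.1493] w 0.0618 q6 1.63
shift [-0.026 -0.019  0.507] turn [ 0.    -0.    -0.009]
crucible0 0.52 uv [471.4 228.5] z95 0.0229 circ [ 0.4555 -0.3368] 0.108 mean [ 0.4504 -0.3202] tri (array([ 0.3696, -0.2213,  0.3939]), np.float64(0.0212))
crucible0 0.49 uv [472.4 203.8] z95 0.0392 circ [ 0.5067 -0.3517] 0.0232 mean [ 0.5079 -0.3516] tri (array([ 0.5148, -0.3529,  0.0231]), np.float64(0.0011))
bottle0 0.73 uv [286.3 210.3] z95 0.0479 circ [0.4767 0.1898] 0.0216 mean [0.4765 0.1919] tri (array([0.4805, 0.1906, 0.021 ]), np.float64(0.0011))
bottle0 0.66 uv [392.8 167.8] z95 0.0472 circ [ 0.6135 -0.1171] 0.0223 mean [ 0.613  -0.1169] tri (array([ 0.6182, -0.1217,  0.023 ]), np.float64(0.001))
```

Grasp the middle crucible and carry it to the pan centre.

Emit:
play_rows(deltas="0.3 -0.026 -0.019 0 0 0 0; 0.3 -0.026 -0.019 0.1 0 0 0; 0.3 -0.026 -0.019 0.25 0 0 0; 0.3 -0.026 -0.019 0.4 0 0 0; 0.3 -0.026 -0.019 0.49 0 0 0; 0.3 -0.026 -0.019 0.502 0 0 0; 0.3 -0.026 -0.019 0.502 0 0 0; -0.3 -0.026 -0.019 0.502 0 0 0; -0.3 -0.026 -0.019 0.502 0 0 0; -0.3 -0.026 -0.019 0.502 0 0 0; -0.3 -0.026 -0.019 0.502 0 0 0")

```text
t: 21.2
position: [0.5575, 0.096, 0.0247]
ee_rot: [[1.0, -0.014, 0.002], [-0.014, -1.0, 0.0], [0.002, -0.0, -1.0]]
force: [-0.8, -0.7, 6.6]
gripper_width: 0.0429
finger_force: 30.0
```

Emit:
play_rows(deltas="-0.3 0 0 -0.15 0 0 0; -0.3 0 0 -0.3 0 0 0; -0.3 0 0 -0.4 0 0 0; -0.3 -0.05 0.2 -0.4 0 0 0; -0.3 -0.1 0.4 -0.4 0 0 0.09; -0.3 -0.15 0.6 -0.4 0 0 0.09; -0.3 -0.2 0.8 -0.4 0 0 0.09; -0.3 -0.2 1 -0.4 0 0 0.09; -0.3 -0.2 1 -0.4 0 0 0.09; -0.3 -0.2 1 -0.4 0 0 0.09; -0.3 -0.2 1 -0.4 0 0 0.09")

```text
t: 22.3
position: [0.5033, -0.1525, 0.1237]
ee_rot: [[0.988, -0.155, -0.0], [-0.155, -0.988, 0.0], [-0.0, -0.0, -1.0]]
force: [0.2, 0.9, -0.6]
gripper_width: 0.0428
finger_force: 30.0
```

```bash
python3 go.py 0.451 -0.350 0.0245 -8.2
```

```text
t 22.3 pos [ 0.5033 -0.1525  0.1237] w 0.0428 q6 1.31
shift [-0.084  0.813  0.397] turn [-0.     0.    -0.008]
```

Emit:
play_rows(deltas="-0.3 -0.02 0.2 0 0 0 0; -0.3 -0.04 0.4 0 0 0 0; -0.3 -0.06 0.6 0 0 0 0; -0.3 -0.084 0.81 0 0 0 0; -0.3 -0.084 0.81 0 0 0 0; -0.3 -0.084 0.81 0.2 0 0 0; -0.3 -0.084 0.81 0.32 0 0 0; -0.3 -0.084 0.81 0.38 0 0 0; -0.3 -0.084 0.81 0.397 0 0 0; -0.3 -0.084 0.81 0.397 0 0 0; 0.3 -0.084 0.81 0.397 0 0 0; 0.3 -0.084 0.81 0.397 0 0 0")

```text
t: 23.5
position: [0.452, -0.3491, 0.0247]
ee_rot: [[0.988, -0.154, 0.0], [-0.154, -0.988, -0.0], [0.0, 0.0, -1.0]]
force: [0.4, 0.4, -0.7]
gripper_width: 0.0538
finger_force: 0.0
```

Emit:
play_rows(deltas="0.3 0 0 -0.1 0 0 0; 0.3 0 0 -0.3 0 0 0; 0.3 0 0 -0.5 0 0 0; 0.3 0 -0.2 -0.5 0 0 0; 0.3 0 -0.4 -0.5 0 0 0; 0.3 0 -0.6 -0.5 0 0 0; 0.3 0 -0.8 -0.5 0 0 -0.09; 0.3 0 -1 -0.5 0 0 -0.09; 0.3 0 -1 -0.5 0 0 -0.09; 0.3 0 -1 -0.5 0 0 -0.09")

```text
t: 24.5
position: [0.4903, -0.1018, 0.1497]
ee_rot: [[1.0, -0.011, 0.001], [-0.011, -1.0, -0.0], [0.001, 0.0, -1.0]]
force: [0.2, -0.6, 0.4]
gripper_width: 0.0619
finger_force: 0.0
```

```bash
python3 go.py 0.477 0.191 0.148 0; python3 ware.py
```

```text
t 24.5 pos [ 0.4903 -0.1018  0.1497] w 0.0619 q6 1.25
shift [-0.066 -1.171  0.006] turn [ 0.    -0.    -0.007]
crucible0 0.72 uv [470.6 226.6] z95 0.0388 circ [ 0.4501 -0.3458] 0.0223 mean [ 0.449 -0.344] tri (array([ 0.4537, -0.3492,  0.0162]), np.float64(0.0118))
crucible0 0.47 uv [471.9 204.6] z95 0.0393 circ [ 0.5075 -0.3502] 0.0227 mean [ 0.5078 -0.3498] tri (array([ 0.5162, -0.3545,  0.0172]), np.float64(0.0065))
bottle0 0.48 uv [283.2 208.7] z95 0.0404 circ [0.483  0.2011] 0.0167 mean [0.4833 0.2027] tri (array([0.4863, 0.2013, 0.0046]), np.float64(0.005))
```

Emit:
play_rows(deltas="0.3 -0.02 -0.2 0 0 0 0; 0.3 -0.04 -0.4 0 0 0 0; 0.3 -0.06 -0.6 0 0 0 0; 0.3 -0.08 -0.81 0 0 0 0; 0.3 -0.08 -0.81 0 0 0 0; 0.3 -0.08 -0.81 0.2 0 0 0; 0.3 -0.08 -0.81 0.2 0 0 0")

```text
t: 25.5
position: [0.4709, 0.099, 0.0957]
ee_rot: [[1.0, -0.015, -0.008], [-0.015, -1.0, -0.001], [-0.008, 0.001, -1.0]]
force: [-0.5, -0.4, 1.3]
gripper_width: 0.0613
finger_force: 0.0
```

```bash
python3 go.py 0.470 0.1023 0.0225 0; python3 ware.py
```

```text
t 25.5 pos [0.4709 0.099  0.0957] w 0.0613 q6 1.66
shift [-0.002 -0.013  0.293] turn [ 0.     0.005 -0.009]
crucible0 0.66 uv [469.2 225.4] z95 0.0397 circ [ 0.451  -0.3458] 0.0232 mean [ 0.4531 -0.3455] tri (array([ 0.4581, -0.3461,  0.0141]), np.float64(0.0133))
bottle0 0.68 uv [391.  167.8] z95 0.047 circ [ 0.614  -0.1175] 0.0227 mean [ 0.6134 -0.117 ] tri (array([ 0.6197, -0.1173,  0.0189]), np.float64(0.0018))
bottle0 0.62 uv [285.3 213.5] z95 0.0386 circ [0.4701 0.2003] 0.0163 mean [0.4693 0.2024] tri (array([0.4741, 0.1922, 0.0205]), np.float64(0.0052))
bottle0 0.54 uv [392.2 187.6] z95 0.0479 circ [ 0.5559 -0.1188] 0.0224 mean [ 0.5554 -0.1187] tri (array([ 0.5598, -0.1208,  0.016 ]), np.float64(0.0025))
```

Emit:
play_rows(deltas="0.3 0 -0.01 0.1 0 0 0; 0.3 0 -0.01 0.2 0 0 0; 0.3 0 -0.01 0.28 0 0 0; 0.3 0 -0.01 0.289 0 0 0; 0.3 0 -0.01 0.289 0 0 0; -0.3 0 -0.01 0.289 0 0 0; -0.3 0 -0.01 0.289 0 0 0; -0.3 0 -0.01 0.289 0 0 0; -0.3 0 -0.01 0.289 0 0 0")

```text
t: 26.7
position: [0.4734, 0.1022, 0.0279]
ee_rot: [[1.0, -0.014, 0.001], [-0.014, -1.0, 0.0], [0.001, -0.0, -1.0]]
force: [-0.1, 0.4, 7.2]
gripper_width: 0.0433
finger_force: 30.0
```

Emit:
play_rows(deltas="-0.3 0 0 -0.15 0 0 0; -0.3 0 0 -0.3 0 0 0; -0.3 0 0 -0.4 0 0 0; -0.3 0 0.2 -0.4 0 0 0; -0.3 -0.05 0.4 -0.4 0 0 0.09; -0.3 -0.1 0.6 -0.4 0 0 0.09; -0.3 -0.1 0.8 -0.4 0 0 0.09; -0.3 -0.1 1 -0.4 0 0 0.09; -0.3 -0.1 1 -0.4 0 0 0.09; -0.3 -0.1 1 -0.4 0 0 0.09; -0.3 -0.1 1 -0.4 0 0 0.09")

```text
t: 27.8
position: [0.4442, -0.1466, 0.1272]
ee_rot: [[0.988, -0.155, -0.0], [-0.155, -0.988, 0.0], [-0.0, -0.0, -1.0]]
force: [-0.1, 0.8, -0.8]
gripper_width: 0.0436
finger_force: 30.0
```

```bash
python3 go.py 0.394 -0.341 0.0245 -8.2
```

```text
t 27.8 pos [ 0.4442 -0.1466  0.1272] w 0.0436 q6 1.27
shift [-0.078  0.8    0.41 ] turn [-0.     0.    -0.008]
```

Emit:
play_rows(deltas="-0.3 -0.02 0.2 0 0 0 0; -0.3 -0.04 0.4 0 0 0 0; -0.3 -0.06 0.6 0 0 0 0; -0.3 -0.078 0.8 0 0 0 0; -0.3 -0.078 0.8 0 0 0 0; -0.3 -0.078 0.8 0.2 0 0 0; -0.3 -0.078 0.8 0.32 0 0 0; -0.3 -0.078 0.8 0.38 0 0 0; -0.3 -0.078 0.8 0.397 0 0 0; -0.3 -0.078 0.8 0.397 0 0 0; 0.3 -0.078 0.8 0.397 0 0 0; 0.3 -0.078 0.8 0.397 0 0 0")

```text
t: 29.0
position: [0.3948, -0.3411, 0.0282]
ee_rot: [[0.988, -0.153, 0.0], [-0.153, -0.988, -0.0], [0.0, 0.0, -1.0]]
force: [0.1, 1.3, 0.0]
gripper_width: 0.0544
finger_force: 0.0
```

Emit:
play_rows(deltas="0.3 0 0 -0.1 0 0 0; 0.3 0 0 -0.3 0 0 0; 0.3 0 0 -0.5 0 0 0; 0.3 0 -0.2 -0.5 0 0 0; 0.3 0 -0.4 -0.5 0 0 0; 0.3 0 -0.6 -0.5 0 0 0; 0.3 0 -0.8 -0.5 0 0 -0.09; 0.3 0 -1 -0.5 0 0 -0.09; 0.3 0 -1 -0.5 0 0 -0.09; 0.3 0 -1 -0.5 0 0 -0.09")

```text
t: 30.0
position: [0.4331, -0.0938, 0.1532]
ee_rot: [[1.0, -0.011, 0.001], [-0.011, -1.0, -0.0], [0.001, 0.0, -1.0]]
force: [0.0, -0.5, 0.2]
gripper_width: 0.0618
finger_force: 0.0
```

```bash
python3 go.py 0.477 0.191 0.148 0; python3 ware.py
```

```text
t 30.0 pos [ 0.4331 -0.0938  0.1532] w 0.0618 q6 1.22
shift [ 0.163 -1.141  0.021] turn [ 0.    -0.    -0.007]
crucible0 0.71 uv [473.4 204.9] z95 0.0389 circ [ 0.5064 -0.351 ] 0.0225 mean [ 0.5069 -0.3504] tri (array([ 0.509 , -0.3523,  0.0322]), np.float64(0.0006))
crucible0 0.61 uv [471.1 245.4] z95 0.0384 circ [ 0.3919 -0.3374] 0.0218 mean [ 0.3906 -0.3353] tri (array([ 0.3934, -0.343 ,  0.025 ]), np.float64(0.0024))
crucible0 0.47 uv [470.8 225.8] z95 0.0398 circ [ 0.4513 -0.3454] 0.0222 mean [ 0.452  -0.3448] tri (array([ 0.4538, -0.3477,  0.0206]), np.float64(0.0088))
bottle0 0.59 uv [392.8 167.9] z95 0.0495 circ [ 0.6148 -0.1169] 0.0222 mean [ 0.6172 -0.1159] tri (array([ 0.6215, -0.1236,  0.015 ]), np.float64(0.0032))
bottle0 0.47 uv [288.3 211. ] z95 0.0479 circ [0.4768 0.1914] 0.0215 mean [0.476  0.1909] tri (array([0.4775, 0.1839, 0.031 ]), np.float64(0.0006))
```

Three crucibles are in the pan. The last bottle is at (0.477, 0.191).

Emit:
play_rows(deltas="0.3 0.04 -0.2 0 0 0 0; 0.3 0.08 -0.4 0 0 0 0; 0.3 0.12 -0.6 0 0 0 0; 0.3 0.16 -0.8 0 0 0 0; 0.3 0.16 -1 0 0 0 0; 0.3 0.16 -1 0 0 0 0; 0.3 0.16 -1 0 0 0 0")

```text
t: 31.0
position: [0.4764, 0.1548, 0.1526]
ee_rot: [[1.0, -0.013, -0.0], [-0.013, -1.0, -0.0], [-0.0, 0.0, -1.0]]
force: [-0.7, -0.7, -0.8]
gripper_width: 0.0619
finger_force: 0.0
```

```bash
python3 go.py 0.477 0.191 0.0225 0
```

```text
t 31.0 pos [0.4764 0.1548 0.1526] w 0.0619 q6 1.77
shift [ 0.001 -0.145  0.52 ] turn [ 0.     0.    -0.008]
```

Emit:
play_rows(deltas="0.3 0 -0.145 0 0 0 0; 0.3 0 -0.145 0.1 0 0 0; 0.3 0 -0.145 0.25 0 0 0; 0.3 0 -0.145 0.4 0 0 0; 0.3 0 -0.145 0.49 0 0 0; 0.3 0 -0.145 0.52 0 0 0; 0.3 0 -0.145 0.52 0 0 0; -0.3 0 -0.145 0.52 0 0 0; -0.3 0 -0.145 0.52 0 0 0; -0.3 0 -0.145 0.52 0 0 0; -0.3 0 -0.145 0.52 0 0 0")

```text
t: 32.1
position: [0.4775, 0.1907, 0.0239]
ee_rot: [[1.0, -0.014, 0.002], [-0.014, -1.0, 0.0], [0.002, -0.0, -1.0]]
force: [0.1, -2.7, 7.9]
gripper_width: 0.0429
finger_force: 30.0
```

Emit:
play_rows(deltas="-0.3 0 0 -0.15 0 0 0; -0.3 0 0 -0.3 0 0 0; -0.3 0 0 -0.4 0 0 0; -0.3 0 0.2 -0.4 0 0 0; -0.3 0.04 0.4 -0.4 0 0 0; -0.3 0.08 0.6 -0.4 0 0 0; -0.3 0.1 0.8 -0.4 0 0 0; -0.3 0.1 1 -0.4 0 0 0; -0.3 0.1 1 -0.4 0 0 0; -0.3 0.1 1 -0.4 0 0 0; -0.3 0.1 1 -0.4 0 0 0")

```text
t: 33.2
position: [0.4983, -0.0589, 0.1231]
ee_rot: [[1.0, -0.014, 0.0], [-0.014, -1.0, 0.0], [0.0, -0.0, -1.0]]
force: [-0.5, 1.5, -0.2]
gripper_width: 0.0429
finger_force: 30.0
```

```bash
python3 go.py 0.503 -0.1195 0.0245 -0.8
```

```text
t 33.2 pos [ 0.4983 -0.0589  0.1231] w 0.0429 q6 1.33
shift [0.022 0.242 0.394] turn [-0. -0.  0.]
```

Emit:
play_rows(deltas="-0.3 0.02 0.2 0 0 0 0; -0.3 0.02 0.242 0 0 0 0; -0.3 0.02 0.242 0.15 0 0 0; -0.3 0.02 0.242 0.3 0 0 0; -0.3 0.02 0.242 0.37 0 0 0; -0.3 0.02 0.242 0.394 0 0 0; -0.3 0.02 0.242 0.394 0 0 0; -0.3 0.02 0.242 0.394 0 0 0; 0.3 0.02 0.242 0.394 0 0 0; 0.3 0.02 0.242 0.394 0 0 0; 0.3 0.02 0.242 0.2 0 0 0; 0.3 0.02 0.242 -0.1 0 0 0")

```text
t: 34.4
position: [0.5018, -0.1199, 0.1232]
ee_rot: [[1.0, -0.014, -0.003], [-0.014, -1.0, 0.001], [-0.003, -0.001, -1.0]]
force: [0.4, -0.3, -0.3]
gripper_width: 0.0613
finger_force: 0.0
```

Emit:
play_rows(deltas="0 0.3 -0.2 -0.1 0 0 0; 0 0.4 -0.4 -0.1 0 0 0; 0 0.5 -0.6 -0.1 0 0 0; 0 0.5 -0.8 -0.1 0 0 0; 0 0.5 -0.9 -0.1 0 0 0; 0 0.5 -0.9 -0.1 0 0 0; 0 0.5 -0.9 -0.1 0 0 0")

```text
t: 35.1
position: [0.6308, 0.1059, 0.148]
ee_rot: [[1.0, -0.011, 0.001], [-0.011, -1.0, 0.0], [0.001, -0.0, -1.0]]
force: [-0.2, -0.2, 0.5]
gripper_width: 0.0477
finger_force: 0.0
```

```bash
python3 - <<'E'
from ware import *
ware()
im,d=optics.grab_frame("top");cv2.imwrite("pics/t2.png",cv2.resize(im[120:270,180:520,::-1],(800,353),interpolation=cv2.INTER_CUBIC))
print(telemetry.observe()["position"])
E
```

```text
crucible0 0.77 uv [469.4 246.8] z95 0.0389 circ [ 0.3913 -0.3373] 0.0221 mean [ 0.3914 -0.3365] tri (array([ 0.3929, -0.3408,  0.0204]), np.float64(0.009))
crucible0 0.72 uv [472.  204.4] z95 0.0383 circ [ 0.5068 -0.3501] 0.0223 mean [ 0.5065 -0.3487] tri (array([ 0.5116, -0.3508,  0.0238]), np.float64(0.0019))
crucible0 0.68 uv [472.4 226.4] z95 0.0394 circ [ 0.4508 -0.3449] 0.0224 mean [ 0.4511 -0.3441] tri (array([ 0.4534, -0.3517,  0.0247]), np.float64(0.0126))
crucible0 0.62 uv [394.  186.6] z95 0.0509 circ [ 0.559  -0.1193] 0.1208 mean [ 0.5748 -0.1327] tri (array([ 0.6409, -0.1814, -0.336 ]), np.float64(0.0188))
bottle0 0.68 uv [394.1 206. ] z95 0.0475 circ [ 0.502  -0.1185] 0.0223 mean [ 0.5021 -0.1171] tri (array([ 0.5016, -0.1243,  0.0192]), np.float64(0.002))
bottle0 0.66 uv [392.2 188.2] z95 0.049 circ [ 0.5561 -0.121 ] 0.023 mean [ 0.5552 -0.1186] tri (array([ 0.5541, -0.1188,  0.0223]), np.float64(0.0022))
bottle0 0.58 uv [391.3 169.2] z95 0.0471 circ [ 0.6138 -0.1178] 0.0225 mean [ 0.6127 -0.1159] tri (array([ 0.6208, -0.1202,  0.0174]), np.float64(0.012))
[0.63071405 0.10174377 0.14804482]
```

View pics/t2.png

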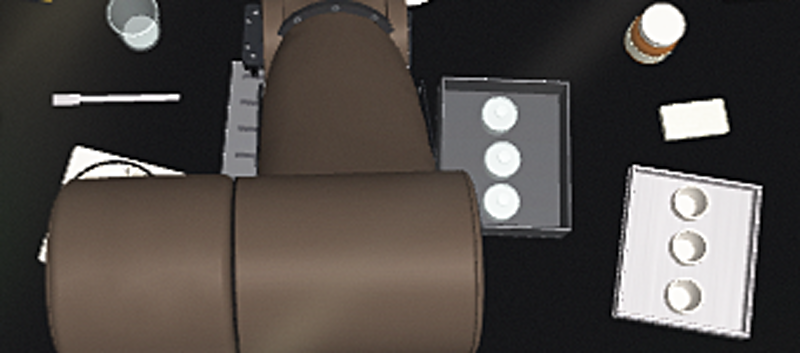

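Three bottles stand upright in the tub at (500,113–202) and three crucibles in the pan at (687,203–296); the shelf is clear. Next is the knob.

```bash
python3 go.py 0.4685 0.3540 0.148 7; python3 -c "
from h import *
print(tri('top',(225.9,211.6),'side',(283.4,170.4)))
print(tri('top',proj('top',(.4685,.354,.052)),'side',(283.4,170.4)))"
```

```text
t 35.45 pos [0.6307 0.1017 0.148 ] w 0.0473 q6 1.64
shift [-0.665 -0.999  0.   ] turn [-0.    -0.    -0.088]
(array([0.46130704, 0.35758129, 0.07106205]), np.float64(0.0037845986076356967))
(array([0.46015517, 0.35060697, 0.07711432]), np.float64(0.007426249918630215))
```

```bash
python3 - <<'E'
from h import *
D=np.load("top0.npy");C=cloud("top",D);im=cv2.imread("pics/top0.png").min(2)
near=(D>0)&(abs(C[...,0]-.465)<.13)&(abs(C[...,1]-.355)<.13)
T=C[near&(C[...,2]>.035)&(C[...,2]<.06)]
b=cv2.minAreaRect(T[:,:2].astype(np.float32));print("box",b,T[:,2].mean())
for lo in(.068,.073,.077):
    P=C[near&(C[...,2]>lo)];print(len(P),P.mean(0).round(4),np.median(P,0).round(4),(P.max(0)/2+P.min(0)/2).round(4)); 
    w,v=np.linalg.eigh(np.cov(P[:,:2].T));print(np.degrees(np.arctan2(v[1,1],v[0,1])),np.sqrt(w))
o=cv2.imread("pics/dial.png",0)
c=cv2.HoughCircles(cv2.GaussianBlur(o,(5,5),0),cv2.HOUGH_GRADIENT,1,50,param1=100,param2=20,minRadius=185,maxRadius=225)
print(c if c is None else [(.557-k[1]/3000,.457-k[0]/3000,k[2]/3) for k in c[0][:3]])
E
```

```text
box ((0.4583510160446167, 0.35630863904953003), (0.15081878006458282, 0.17049866914749146), 77.1268081665039) 0.04857434933526036
75 [0.4665 0.3532 0.0805] [0.4666 0.353  0.0805] [0.4626 0.3542 0.1021]
-173.96683534728584 [0.00370764 0.01296373]
70 [0.4666 0.3534 0.0812] [0.4662 0.3535 0.0808] [0.4626 0.3542 0.1045]
-173.78853816935768 [0.00366908 0.01287556]
60 [0.4675 0.3539 0.0823] [0.4684 0.3542 0.0812] [0.4626 0.3542 0.1065]
-174.21928041201988 [0.00357227 0.01291057]
[(np.float32(0.46749997), np.float32(0.35383332), np.float32(69.26667))]
```

Emit:
play_rows(deltas="0 -0.13 -0.2 0 0 0 0; 0 -0.26 -0.4 0 0 0 0; 0 -0.4 -0.6 0 0 0 -0.07; 0 -0.53 -0.8 0 0 0 -0.07; 0 -0.67 -1 0 0 0 -0.08; 0 -0.67 -1 0 0 0 -0.08; 0 -0.67 -1 0 0 0 -0.08; 0 -0.67 -1 0 0 0 -0.08; 0 -0.67 -1 0 0 0 -0.08")

```text
t: 36.35
position: [0.4676, 0.3543, 0.1479]
ee_rot: [[0.994, 0.11, 0.0], [0.11, -0.994, -0.0], [0.0, 0.0, -1.0]]
force: [-1.0, -1.2, 0.4]
gripper_width: 0.0475
finger_force: 0.0
```

```bash
python3 go.py 0.4675 0.3538 0.068 6; python3 -c "
from h import *
im,d=optics.grab_frame('side');cv2.imwrite('pics/s2.png',cv2.resize(im[110:240,200:400,::-1],(800,520),interpolation=cv2.INTER_CUBIC))"
```

```text
t 36.35 pos [0.4676 0.3543 0.1479] w 0.0475 q6 2.0
shift [-0.001  0.002  0.32 ] turn [ 0.    -0.     0.003]
```

View pics/s2.png

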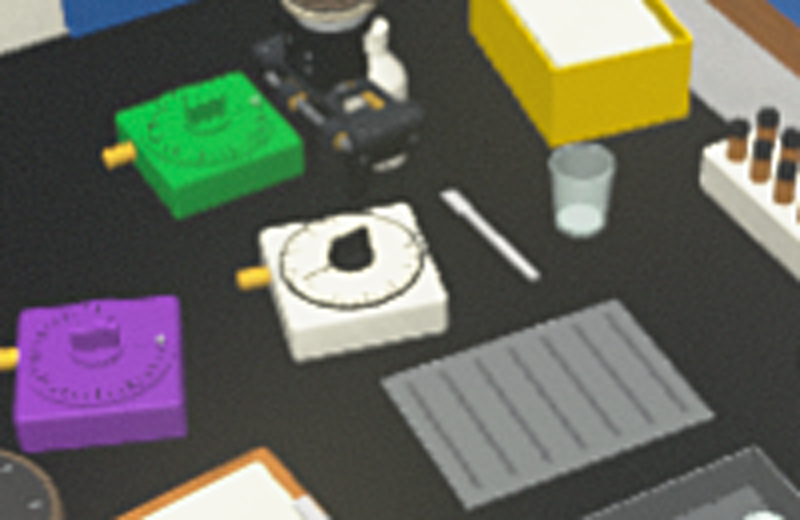

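The shelf is clear and the gripper hovers over the knob. I'll lower and pinch.

Emit:
play_rows(deltas="0 -0.001 0.002 0.1 0 0 0; 0 -0.001 0.002 0.2 0 0 0; 0 -0.001 0.002 0.28 0 0 0; 0 -0.001 0.002 0.32 0 0 0; 0 -0.001 0.002 0.32 0 0 0; -1 -0.001 0.002 0.32 0 0 0; -1 -0.001 0.002 0.32 0 0 0; -1 -0.001 0.002 0.32 0 0 0; -1 -0.001 0.002 0.32 0 0 0; -1 -0.001 0.002 0.32 0 0 0; -1 -0.001 0.002 0.32 0 0 0")

```text
t: 37.5
position: [0.4667, 0.3536, 0.0683]
ee_rot: [[0.994, 0.112, -0.0], [0.112, -0.994, -0.002], [-0.001, 0.002, -1.0]]
force: [0.7, -11.1, 6.8]
gripper_width: 0.0117
finger_force: 30.0
```

Emit:
play_rows(deltas="-1 0 0.003 0 0 0 -0.09; -1 0 0.003 0 0 0 -0.18; -1 0 0.003 0 0 0 -0.27; -1 0 0.003 0 0 0 -0.36; -1 0 0.003 0 0 0 -0.45; -1 0 0.003 0 0 0 -0.54; -1 0 0.003 0 0 0 -0.63; -1 0 0.003 0 0 0 -0.72; -1 0 0.003 0 0 0 -0.81; -1 0 0.003 0 0 0 -0.9; -1 0 0.003 0 0 0 -1; -1 0 0.003 0 0 0 -1")

```text
t: 38.7
position: [0.4706, 0.3507, 0.0684]
ee_rot: [[-0.117, 0.993, 0.006], [0.993, 0.117, -0.003], [-0.004, 0.005, -1.0]]
force: [23.4, -30.3, -1.0]
gripper_width: 0.0119
finger_force: 30.0
```

Emit:
play_rows(deltas="-1 -0.008 0.007 0 0 0 0; -1 -0.016 0.014 0 0 0 0; -1 -0.016 0.014 0 0 0 0")

```text
t: 39.0
position: [0.471, 0.3503, 0.0683]
ee_rot: [[-0.111, 0.994, 0.0], [0.994, 0.111, 0.0], [0.0, 0.001, -1.0]]
force: [1.4, -3.7, 6.2]
gripper_width: 0.0119
finger_force: 30.0
```

Emit:
play_rows(deltas="-1 0 0 0 0 0 -0.09; -1 0 0 0 0 0 -0.18; -1 0 0 0 0 0 -0.27; -1 0 0 0 0 0 -0.36; -1 0 0 0 0 0 -0.45; -1 0 0 0 0 0 -0.54; -1 0 0 0 0 0 -0.63; -1 0 0 0 0 0 -0.68; -1 0 0 0 0 0 -0.68; -1 0 0 0 0 0 -0.68")

```text
t: 40.0
position: [0.4738, 0.3524, 0.0684]
ee_rot: [[-0.925, 0.381, 0.008], [0.381, 0.925, 0.004], [-0.005, 0.007, -1.0]]
force: [15.0, 7.3, -8.0]
gripper_width: 0.0113
finger_force: 30.0
```

```bash
cat > tq.py <<'E'
from h import *
s=telemetry.observe();R=s["ee_rot"];print(s["t"],"yaw",np.degrees(np.arctan2(R[1,0],R[0,0])).round(2),"tq",s["ft_torque"].round(3),"f",s["force"].round(1),s["position"].round(4),s["qpos"][5].round(3))
E
python3 tq.py
```

```text
40.0 yaw 157.6 tq [ 1.295 -2.403  0.009] f [15.   7.3 -8. ] [0.4738 0.3524 0.0684] -0.652
```

Emit:
play_rows(deltas="-1 -0.007 0.012 0 0 0 -0.02; -1 -0.007 0.012 0 0 0 -0.04; -1 -0.007 0.012 0 0 0 -0.04; -1 -0.007 0.012 0 0 0 -0.04")

```text
t: 40.4
position: [0.474, 0.3528, 0.0683]
ee_rot: [[-0.946, 0.323, 0.002], [0.323, 0.946, 0.001], [-0.001, 0.001, -1.0]]
force: [5.0, -3.2, 4.9]
gripper_width: 0.0116
finger_force: 30.0
```

```bash
python3 tq.py
```

```text
40.4 yaw 161.15 tq [-0.577 -0.778  0.074] f [ 5.  -3.2  4.9] [0.474  0.3528 0.0683] -0.713
```

Emit:
play_rows(deltas="-1 0 0 0 0 0 -0.02; -1 0 0 0 0 0 -0.04; -1 0 0 0 0 0 -0.04; -1 0 0 0 0 0 -0.04")

```text
t: 40.8
position: [0.4741, 0.3529, 0.0683]
ee_rot: [[-0.965, 0.264, 0.002], [0.264, 0.965, 0.001], [-0.002, 0.001, -1.0]]
force: [4.9, -1.9, 4.4]
gripper_width: 0.0118
finger_force: 30.0
```

```bash
python3 tq.py
```

```text
40.8 yaw 164.7 tq [-0.221 -0.863  0.019] f [ 4.9 -1.9  4.4] [0.4741 0.3529 0.0683] -0.775
```

Emit:
play_rows(deltas="-1 0 0 0 0 0 -0.02; -1 0 0 0 0 0 -0.03; -1 0 0 0 0 0 -0.03")

```text
t: 41.1
position: [0.4741, 0.3531, 0.0683]
ee_rot: [[-0.976, 0.219, 0.002], [0.219, 0.976, 0.001], [-0.001, 0.002, -1.0]]
force: [4.5, -0.6, 5.0]
gripper_width: 0.012
finger_force: 30.0
```

```bash
python3 tq.py
```

```text
41.1 yaw 167.38 tq [-0.156 -0.888 -0.372] f [ 4.5 -0.6  5. ] [0.4741 0.3531 0.0683] -0.823
```

Emit:
play_rows(deltas="-1 0 0 0 0 0 -0.02; -1 0 0 0 0 0 -0.03; -1 0 0 0 0 0 -0.03")

```text
t: 41.4
position: [0.474, 0.3531, 0.0683]
ee_rot: [[-0.985, 0.173, 0.002], [0.173, 0.985, 0.002], [-0.001, 0.002, -1.0]]
force: [5.0, 1.1, 5.1]
gripper_width: 0.0124
finger_force: 30.6
```

```bash
python3 tq.py
```

```text
41.4 yaw 170.05 tq [ 0.135 -0.827 -0.662] f [5.  1.1 5.1] [0.474  0.3531 0.0683] -0.869
```

The torque step (−0.66 N m) and widening grip show the stop has been reached. I'll release, lift and inspect.

Emit:
play_rows(deltas="0 0 0 0 0 0 0; 0 0 0 0 0 0 0; 0 0 0 0 0 0 0; 0 0 0 -0.2 0 0 0; 0 0 0 -0.4 0 0 0; 0 0.5 0 -0.5 0 0 0; 0 0.7 0 -0.6 0 0 0; 0 0.9 0 -0.6 0 0 0; 0 1 -0.2 -0.6 0 0 0; 0 1 -0.4 -0.6 0 0 0; 0 1 -0.6 -0.6 0 0 0; 0 1 -0.8 -0.6 0 0 0")

```text
t: 42.6
position: [0.204, 0.2371, 0.2167]
ee_rot: [[-0.986, 0.168, -0.001], [0.168, 0.986, -0.0], [0.001, -0.001, -1.0]]
force: [0.8, -1.1, 0.6]
gripper_width: 0.0474
finger_force: 0.0
```

Emit:
play_rows(deltas="0 0 -0.2 0 0 0 0; 0 0 -0.4 0 0 0 0; 0 0 -0.6 0 0 0 0; 0 0 -0.8 0 0 0 0; 0 0 -1 0 0 0 0; 0 0 -1 0 0 0 0; 0 0 -1 0 0 0 0")

```text
t: 43.3
position: [0.1658, -0.0016, 0.217]
ee_rot: [[-0.985, 0.171, 0.0], [0.171, 0.985, -0.0], [-0.0, 0.0, -1.0]]
force: [1.3, -0.6, -0.6]
gripper_width: 0.0476
finger_force: 0.0
```

```bash
python3 tq.py; python3 - <<'E'
from h import *
im,D=optics.grab_frame("top");sd,_=optics.grab_frame("side")
xs=np.arange(.557,.357,-.0005); ys=np.arange(.457,.257,-.0005)
m=np.array([[proj("top",(x,y,.052)) for y in ys] for x in xs],np.float32)
o=cv2.resize(cv2.remap(im[:,:,::-1].copy(),m[...,0],m[...,1],cv2.INTER_CUBIC),(400,400))
s=cv2.resize(sd[140:210,250:320,::-1].copy(),(400,400),interpolation=cv2.INTER_CUBIC)
cv2.imwrite("pics/d2.png",np.hstack([o,s])); cv2.imwrite("pics/t3.png",im[:,:,::-1])
E
```

```text
43.3 yaw 170.18 tq [ 0.052 -0.017  0.001] f [ 1.3 -0.6 -0.6] [ 0.1658 -0.0016  0.217 ] -1.818
```

View pics/d2.png

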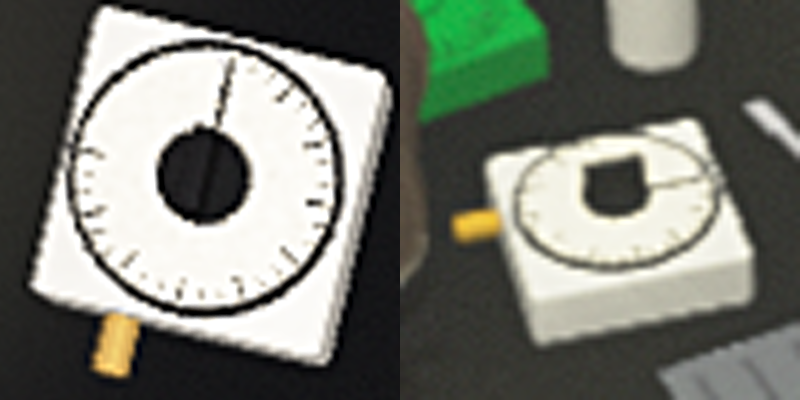

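View pics/t3.png

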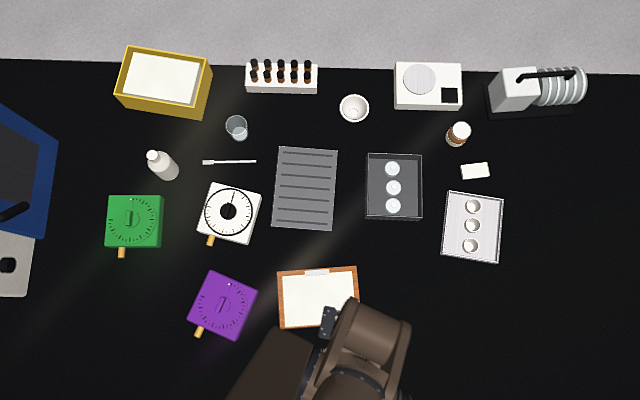

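The pointer lies on the zero mark at (232,60). The bottles are in the tub (393,168–206), the crucibles in the pan (472,206–246), the shelf is empty and the bystanders haven't moved.

```bash
python3 -c "
from workcell import manip
print(manip.close_job())"
```

```text
the job is handed in; nothing more can be done
None
```

The job is handed in: all three crucibles stand upright in the pan, all three bottles stand upright in the tub, and the peak pointer was then turned back to the zero stop; the final pictures confirm this, but no verdict was returned.

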